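# Index the stone-setting table to the next hole

## Task

Bring the next stone round on the gem cutter's indexing table: with a fingertip press the brass plunger head all the way down, and keeping it pressed push it round counter-clockwise (seen from above) so the table turns to the next hole and no farther. Then let go so the plunger springs fully back up and locks the table in that hole. Grip nothing, keep off the mounted stones, leave the loose things on the bench where they are, and finish with the hand clear.

Things in the scene. Friction and masses are not known exactly. Their poses are not given: they have to be found in the camera images.
- base: Fixed round grey and steel stand, 224 mm across. Origin on the turning axis at bench level; z up; x points from the axis to the hole where the pin starts. Its flat steel ring (top 38 mm above the bench) has eight round dark holes, 45 degrees apart, on a circle of 96 mm radius; the next hole lies 45 degrees counter-clockwise from +x.
- table_axis (a point): On the vertical turning axis at the table's face, 52 mm above the bench. The table is an aluminium disc of 160 mm diameter; a boss in its middle stands 16 mm above the face. An arm of two rails (14 mm gap, hole and pin visible between) reaches out over the ring and carries the plunger, 124 mm from the axis. Turns with the table; x points to the plunger.
- plunger_top (a point): Middle of the floor of the plunger's shallow brass dish, 75 mm above the bench when up. The dish is 44 mm across outside, 38 mm inside, its rim 4 mm above its floor. Closed fingertips press down in it, then move round the 124 mm circle: friction and rim take the table along. Moves with the head; z up, x away from the turning axis.
- plunger (a joint): How far it is pressed, m: 0 up, 0.012 at the stop. Spring: about 4 N up, 9 N at the stop. Up, its pin locks the table in a hole; the pin is free only beyond 0.010, so press to the stop. Let go between holes it stays at about 0.010 and the table still turns; let go within about 4 degrees of a hole it springs up and centres the table.
- index_table (a joint): Angle of the table, rad: 0 in the starting hole, growing counter-clockwise seen from above; the next hole is at 0.785 (45 degrees). Unlocked, it turns with light drag (0.1 N m) and stays where it is left.
- stones: Eight brass stubs with small amber stones on the table, on a circle of 50 mm radius, 45 degrees apart, 14 mm wide, tops 93 mm above the bench. Fixed to the table and turn with it. Origin on the turning axis at bench level. Do not touch.
- canister: Loose dark grey lidded pot, 66 mm diameter, 78 mm high, on the bench to the right of the table (as the robot looks). Origin under its middle. Leave alone.
- loupe: Loose folded metal loupe lying on the bench to the left: a ring 32 mm across and 22 mm high with a flat 34 mm tail. Origin under the ring's middle. Leave alone.
- spare_dop: Loose brass dop standing on the bench to the left, 24 mm diameter foot, 60 mm high. Origin under its middle. Leave alone.

How it is judged:
By the outcome, as a careful person would: the job done as asked, in the order asked, and still so for the second after the job is handed in, with the robot touching nothing.
It also fails if it takes over 35 s, if anything falls off the work surface, if the arm or the gripper's body presses on something with over 40 N, if the wrist force passes 120 N, or if a joint passes its speed limit or range.

## Robot

A 6-joint arm with a two-finger parallel gripper is mounted at the origin on the work surface. World frame = base frame: x ahead of the robot, y to its left, z up, the work surface at z = 0. Lengths are in m, angles in degrees, forces in N, time in s.
With the tool pointing down it reaches from about 0.35 to 0.875 m from the base axis. Payload 4.2 kg.
Tool frame: the origin (TCP) lies midway between the tips of the shut fingers; the grasp point (between the pads) lies 19 mm behind it; z points along the fingers, x is the direction in which the jaws open and shut, and the axes are right-handed (so a half turn about z gives the same grasp; the last joint's range is limited). The gripper opens to 87 mm and grips with 3 to 60 N. Pads are 19 mm wide; open, the fingers measure 117 mm over their backs; the gripper's body (75 mm by 190 mm) begins 51 mm behind the grasp point.
Start: joints at [-56.86, 22.042, 0.453, 0, -68.411, -14.817], TCP at [0.197, -0.593, 0.223] pointing down, gripper open.
Joint ranges: [-179.83, 179.83], [-69.29, 118.12], [-61.27, 80.66], [-181.25, 117.63], [-171.15, -9.14], [-177.46, 177.46]. Speed limits (degrees/s): [159.86, 159.86, 180, 180, 180, 180].

## Interface

Orientations are given as a 3x3 rotation matrix whose columns are the frame's x, y, z axes.
In Python, from station import sense, capture, finish_job, find_in gives the robot as it stands.
- The arm moves only by the shell command python3 -m creep 'ROWS'. ROWS is JSON, a list of rows, each a list of 7 numbers: the shift along the tool's x, y, z in mm, then the turn, a rotation vector about the tool's x, y, z in degrees, then the opening, from 0 (shut) to 1 (fully open). A call has exactly 10 rows; each row shifts and turns the commanded pose from where the row before left it, along the tool's axes as they then stand; what a row does not reach is not made up. A row lasts 1/8 s, in which the tool goes at most 62.5 mm and 10.7 degrees, less where a joint would pass 70% of its speed; a pose out of reach is approached as far as the arm can. A call with a gripper value outside its range is refused whole. The fingers move at their own pace and stop on an object; the grip force is fixed at half the most. Time passes only in rows, so rows that do not move let the fingers close, or fill a call up. It gives the time, the measured TCP pose, the force and the opening at its end, in the units of the state.
- sense(): the state, without advancing time (a new reading comes with each control period).
- capture(name): name is "scene" or "side" or "wrist"; returns a dict with "color" (384x512x3 uint8, blue, green, red), "vertical_fov" (degrees; the focal length in pixels is half the picture's height over the tangent of half this angle, whatever the lens; pixels are square), "cx", "cy" (the principal point, pixels), "R" (3x3) and "t" (3): a world point X has camera coordinates R X + t. Camera axes: x right, y down, z forward; pixel columns grow to the right and rows downward; lengths in m; the calibration is good to about 2 mm. A picture is of the moment at which its call begins. There is no depth.
- finish_job(): hands the job in, once; it reports no verdict.
Trained networks look in the newest picture that a camera, given by its name, has taken for a name from the list of things; names that differ only in an ending like _2 or _b are one class to them, and where a whole thing is asked for, a point or a joint stands for the part that bears it (a point fixed in the world has none). Each returns a list of dicts, best first, with "p" (0 to 1); they miss things now and then, are a little off and sometimes report something else, mostly with a low value. They report only what shows in the picture. A call takes as long as a camera call.
- find_in(camera, name): "xy" ([column, row] in pixels, amid what is visible of it).
The state is a dict: "time_s": time; "joints": joint angles; "joint_velocities": joint speeds; "effort": joint torques, N m; "tcp_pos": TCP position; "ee_rot": TCP orientation; "wrist_force": force on the tool from outside, world axes, zero at the start; "moment": the same for the moment, N m; "gripper_width": opening from 0.0 (shut) to 1.0 (fully open).
Only numpy, scipy, OpenCV 4.12 (cv2) and the standard library are available. Lean on these libraries where they do the work, as an engineer would, in place of code of your own. Each camera call takes 0.05 s, during which the arm holds its last target. There are 200 camera calls.

## Working session

There is one attempt and no reset: what is moved stays moved. The work goes in short steps, Python scripts to look and compute and a shell command to move; the robot and the scene stay as the last step left them, time stands still between calls to the robot, and variables do not carry over. Pictures are saved under pics/ and viewed, about 8 in all and at most 12, crops included, and the job is handed in when it is done.

```bash
mkdir -p pics
cat > h.py <<'E'
import numpy as np,cv2
from station import sense,capture,find_in
def K(c):
    f=192/np.tan(np.radians(c["vertical_fov"]/2)); return f
def proj(c,X):
    p=np.array(c["R"])@np.array(X)+np.array(c["t"]); f=K(c); return np.array([c["cx"]+f*p[0]/p[2],c["cy"]+f*p[1]/p[2]])
def ray(c,uv,z):
    f=K(c); R=np.array(c["R"]); o=-R.T@np.array(c["t"]); d=R.T@np.array([(uv[0]-c["cx"])/f,(uv[1]-c["cy"])/f,1]); return o+d*(z-o[2])/d[2]
E
python3 - <<'E'
from h import *
s=sense();print(s["time_s"],s["tcp_pos"],np.round(s["ee_rot"],3).tolist(),s["wrist_force"])
Z=dict(base=.038,table_axis=.052,plunger_top=.073,canister=.078,loupe=.011,spare_dop=.04)
ims=[]
for n in ["scene","side"]:
    c=capture(n); ims.append(c["color"]); cv2.imwrite(f"pics/{n}0.png",c["color"])
    print(n,K(c),(-np.array(c["R"]).T@np.array(c["t"])).round(3))
    for k,z in Z.items():
        for r in find_in(n,k)[:2]: print(k,r["p"],np.round(r["xy"]),ray(c,r["xy"],z).round(4))
E
```

```text
0.0 [ 0.19630969 -0.59275863  0.22145612] [[-0.314, 0.949, -0.001], [0.949, 0.314, 0.002], [0.002, -0.0, -1.0]] [ 0.9701296   0.61912438 -0.8457861 ]
scene 424.62336483881376 [ 1.215 -0.644  0.897]
base 0.72 [280. 194.] [0.5619 0.0429 0.038 ]
table_axis 0.65 [277. 194.] [0.5645 0.0258 0.052 ]
plunger_top 0.52 [254. 204.] [ 0.5688 -0.0684  0.073 ]
canister 0.91 [129. 248.] [ 0.4715 -0.409   0.078 ]
spare_dop 0.6 [360. 166.] [0.6451 0.3225 0.04  ]
side 481.1218407035157 [-0.082  0.753  0.757]
base 0.77 [228. 220.] [0.5472 0.0572 0.038 ]
table_axis 0.87 [228. 211.] [0.5572 0.0432 0.052 ]
plunger_top 0.62 [254. 184.] [ 0.5604 -0.0662  0.073 ]
canister 0.93 [352. 155.] [ 0.4259 -0.3447  0.078 ]
loupe 0.9 [171. 328.] [0.438  0.3608 0.011 ]
spare_dop 0.53 [112. 278.] [0.6117 0.3574 0.04  ]
```

View pics/scene0.png

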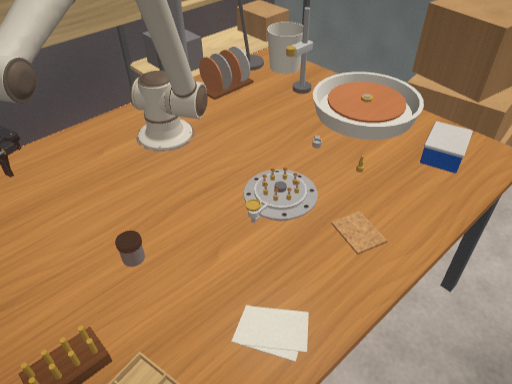

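View pics/side0.png

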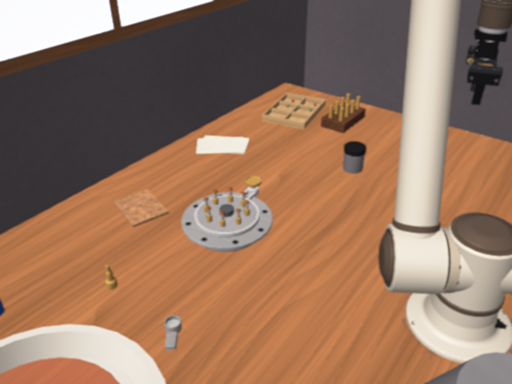

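The axis is near (0.56, 0.045) and the plunger near (0.565, -0.067), on the -y side. The canister is right of the table; the loupe and dop are to the left. I'll go over the plunger with the fingers shutting and look with the wrist camera.

```bash
python3 -m creep '[[36,48,-8,0,0,0,0],[36,48,-8,0,0,0,0],[36,48,-8,0,0,0,0],[36,48,-8,0,0,0,0],[36,48,-8,0,0,0,0],[36,48,-8,0,0,0,0],[36,48,-8,0,0,0,0],[36,48,-8,0,0,0,0],[36,48,-8,0,0,0,0],[30,44,-4,0,0,0,0]]'
python3 - <<'E'
from h import *
s=sense();print(s["time_s"],s["tcp_pos"],np.round(s["ee_rot"],3).tolist(),s["wrist_force"])
c=capture("wrist"); cv2.imwrite("pics/w1.png",c["color"])
print((-np.array(c["R"]).T@np.array(c["t"])).round(3),np.round(c["R"],2).tolist())
for k,z in dict(base=.038,table_axis=.052,plunger_top=.073).items():
    for r in find_in("wrist",k)[:2]: print(k,r["p"],np.round(r["xy"]),ray(c,r["xy"],z).round(4))
E
```

```text
time_s: 1.95
tcp_pos: [0.5382, -0.1056, 0.2995]
ee_rot: [[-0.315, 0.949, 0.002], [0.949, 0.315, -0.0], [-0.001, 0.002, -1.0]]
wrist_force: [1.7, -0.5, 0.4]
gripper_width: 0.018
1.95 [ 0.53816515 -0.1055993   0.29951348] [[-0.315, 0.949, 0.002], [0.949, 0.315, -0.0], [-0.001, 0.002, -1.0]] [ 1.68437955 -0.54512312  0.35477881]
[ 0.459 -0.131  0.461] [[-0.31, 0.95, -0.0], [0.91, 0.3, 0.3], [0.29, 0.09, -0.95]]
base 0.57 [358. 195.] [0.5375 0.0453 0.038 ]
table_axis 0.98 [352. 202.] [0.5466 0.0355 0.052 ]
table_axis 0.34 [385. 228.] [0.566  0.0926 0.052 ]
plunger_top 0.78 [268. 196.] [ 0.5677 -0.0764  0.073 ]
```

View pics/w1.png

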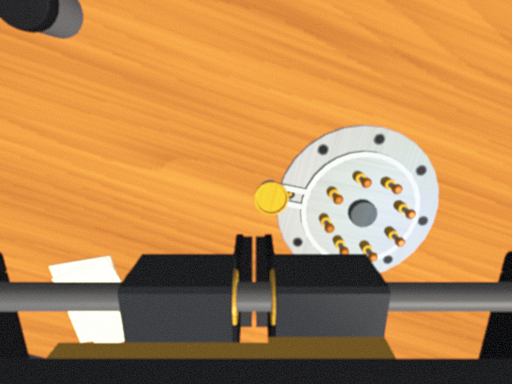

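Wrist view: the dish is at (270,197), the boss at (362,213), and six dark ring holes are visible. I'll fit the axis and yaw to these.

```bash
cat > fit.py <<'E'
from h import *
from scipy.optimize import least_squares
c=capture("wrist"); g=cv2.cvtColor(c["color"],cv2.COLOR_BGR2GRAY)
def blob(u,v,r=8):
    w=255-g[v-r:v+r+1,u-r:u+r+1].astype(float); w=np.clip(w-w.max()+60,0,None); yy,xx=np.mgrid[v-r:v+r+1,u-r:u+r+1]; return (w*xx).sum()/w.sum(),(w*yy).sum()/w.sum()
H=[blob(*p) for p in [(323,150),(379,139),(421,170),(423,221),(388,260),(298,242)]]; print(np.round(H,1).tolist())
hsv=cv2.cvtColor(c["color"],cv2.COLOR_BGR2HSV); m=cv2.inRange(hsv,(20,150,100),(32,255,255)); m[:,310:]=0;m[:170]=0;m[230:]=0
_,_,st,ce=cv2.connectedComponentsWithStats(m); i=1+st[1:,4].argmax(); print("dish",ce[i],st[i])
B=(362,213)
P=np.array([ray(c,p,.038) for p in H])[:,:2]
def geo(p):
    a=p[2]; D=[0,0]; out=[]
    for q in P:
        d=q-p[:2]; th=np.arctan2(d[1],d[0])-a; k=np.round(th/(np.pi/4)); e=a+k*np.pi/4
        out+=list(d-.096*p[3]*np.array([np.cos(e),np.sin(e)]))
    return out
d0=ray(c,ce[i],.0765)[:2]; b=ray(c,B,.068)[:2]
p0=[*b,np.arctan2(*(d0-b)[::-1]),1]
r=least_squares(geo,p0); print("boss",b,"dish",d0,"dist",np.linalg.norm(d0-b),"ang",np.degrees(p0[2]))
print("fit axis",r.x[:2],"yaw",np.degrees(r.x[2]),"scale",r.x[3],"rms mm",1e3*np.sqrt(np.mean(r.fun**2)))
a=r.x[2];C=r.x[:2];print("plunger pred",C+.124*np.array([np.cos(a),np.sin(a)]), "boss pix pred",proj(c,[*C,.068]))
E
python3 fit.py
```

```text
[[323.1, 150.7], [379.6, 140.3], [421.4, 171.6], [423.0, 222.0], [388.0, 260.8], [297.7, 243.3]]
dish [271.2787068 199.6845039] [255 183  38  34 897]
boss [0.55080463 0.04562224] dish [ 0.56830834 -0.07264531] dist 0.1195558197174099 ang -81.58128353475867
fit axis [0.55406868 0.05049747] yaw -83.47540548041513 scale 0.9993327724918049 rms mm 0.050658215922753776
plunger pred [ 0.56815877 -0.07269941] boss pix pred [364.42191906 216.36963026]
```

Run:
```python
from h import *
s=sense();R=np.array(s["ee_rot"]);p=np.array(s["tcp_pos"]);print(p,s["joints"],s["gripper_width"],s["wrist_force"])
a=np.degrees(np.arctan2(R[1,0],R[0,0]));print("x ang",a,"turn about tool z",a-96.5)
print("tool shift mm",1e3*R.T@(np.array([.5682,-.0727,.095])-p))
```

```text
[ 0.53680355 -0.10751698  0.2983427 ] [ 5.64484661e+00  1.18769707e+01 -3.04291783e+00 -6.58618369e-04
 -7.51206769e+01 -7.72926943e+01] 0.004952823403339381 [ 0.05763117 -0.70300258  0.86223342]
x ang 108.35197969478148 turn about tool z 11.851979694781477
tool shift mm [ 23.1270402   40.90182225 203.31845815]
```

```bash
python3 -m creep '[[4,7,25,0,0,0,0],[4,7,25,0,0,0,0],[4,7,25,0,0,0,0],[4,7,25,0,0,0,0],[4,7,25,0,0,0,0],[3.1,6,25,0,0,0,0],[0,0,25,0,0,6,0],[0,0,18,0,0,5.9,0],[0,0,8,0,0,0,0],[0,0,2.3,0,0,0,0]]'
python3 - <<'E'
from h import *
s=sense();print(s["wrist_force"],s["tcp_pos"],np.round(s["ee_rot"],3).tolist())
c=capture("wrist"); s1=capture("side")
print("dish px",proj(c,[.5682,-.0727,.075]), "tcp px",proj(c,s["tcp_pos"]))
a=cv2.resize(c["color"][100:384,100:512],None,fx=1.2,fy=1.2)
u,v=proj(s1,s["tcp_pos"]).astype(int); b=cv2.resize(s1["color"][v-60:v+60,u-60:u+60],(341,341))
b=b[:a.shape[0]]; b=cv2.copyMakeBorder(b,0,a.shape[0]-b.shape[0],0,0,0) if b.shape[0]<a.shape[0] else b
o=np.hstack([a[:,:455],b]);cv2.imwrite("pics/w2.png",o);print(o.shape)
E
```

```text
time_s: 3.45
tcp_pos: [0.5685, -0.0736, 0.0953]
ee_rot: [[-0.112, 0.994, -0.0], [0.994, 0.112, -0.0], [-0.0, -0.0, -1.0]]
wrist_force: [0.2, 0.3, -0.1]
gripper_width: 0.008
[ 0.1777966   0.28817879 -0.12894616] [ 0.56852903 -0.07359215  0.0953498 ] [[-0.112, 0.994, -0.0], [0.994, 0.112, -0.0], [-0.0, -0.0, -1.0]]
dish px [254.2494518  237.33875204] tcp px [252.61424512 253.02217748]
(341, 796, 3)
```

View pics/w2.png

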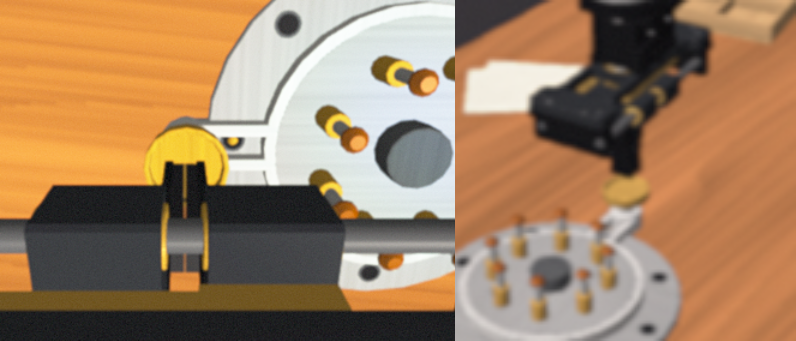

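The shut tips stand centred above the dish in both views. Next I press.

```bash
python3 -m creep '[[0,0,8,0,0,0,0],[0,0,6,0,0,0,0],[0,0,4,0,0,0,0],[0,0,3,0,0,0,0],[0,0,3,0,0,0,0],[0,0,3,0,0,0,0],[0,0,2,0,0,0,0],[0,0,1,0,0,0,0],[0,0,0,0,0,0,0],[0,0,0,0,0,0,0]]'
```

```text
time_s: 4.8
tcp_pos: [0.5699, -0.0726, 0.0667]
ee_rot: [[-0.113, 0.994, 0.003], [0.994, 0.113, -0.0], [-0.0, 0.003, -1.0]]
wrist_force: [-0.1, 1.4, 7.1]
gripper_width: 0.006
```

```bash
python3 -m creep '[[0,0,1.5,0,0,0,0],[0,0,1.5,0,0,0,0],[0,0,1,0,0,0,0],[0,0,1,0,0,0,0],[0,0,1,0,0,0,0],[0,0,0.5,0,0,0,0],[0,0,0,0,0,0,0],[0,0,0,0,0,0,0],[0,0,0,0,0,0,0],[0,0,0,0,0,0,0]]'
```

```text
time_s: 6.05
tcp_pos: [0.573, -0.0723, 0.0633]
ee_rot: [[-0.115, 0.993, 0.01], [0.993, 0.115, -0.0], [-0.001, 0.01, -1.0]]
wrist_force: [-0.8, 1.8, 17.5]
gripper_width: 0.003
```

The plunger is at its stop: z 0.063 and 17 N. Now I'll push round the first half.

```bash
python3 -m creep '[[0.1,4.87,0,0,0,-2.25,0],[0.1,4.87,0,0,0,-2.25,0],[0.1,4.87,0,0,0,-2.25,0],[0.1,4.87,0,0,0,-2.25,0],[0.1,4.87,0,0,0,-2.25,0],[0.1,4.87,0,0,0,-2.25,0],[0.1,4.87,0,0,0,-2.25,0],[0.1,4.87,0,0,0,-2.25,0],[0,0,0,0,0,0,0],[0,0,0,0,0,0,0]]'
cat > ang.py <<'E'
from h import *
C=np.array([.5541,.0505]);s=sense();d=np.array(s["tcp_pos"])[:2]-C
print(s["time_s"],"tcp r",np.hypot(*d),"ang",np.degrees(np.arctan2(d[1],d[0]))+83.5,s["tcp_pos"],s["wrist_force"])
for n in ["wrist","side","scene"]:
    c=capture(n)
    for r in find_in(n,"plunger_top")[:1]:
        q=ray(c,r["xy"],.065)[:2]-C; print(n,r["p"],np.round(r["xy"]),"r",np.hypot(*q),"ang",np.degrees(np.arctan2(q[1],q[0]))+83.5)
    cv2.imwrite(f"pics/a_{n}_{s['time_s']:.2f}.png",c["color"])
E
python3 ang.py; ls pics
```

```text
time_s: 7.3
tcp_pos: [0.6098, -0.061, 0.0633]
ee_rot: [[-0.416, 0.909, 0.009], [0.909, 0.416, 0.001], [-0.003, 0.009, -1.0]]
wrist_force: [-2.6, 5.4, 16.6]
gripper_width: 0.005
7.3 tcp r 0.12462111465506172 ang 20.037102344981136 [ 0.60977788 -0.06099169  0.06331996] [-2.56207961  5.35765841 16.58938846]
wrist 0.75 [257. 230.] r 0.12244033762985258 ang 13.347535201048998
side 0.5 [236. 186.] r 0.10445560442613895 ang 20.835969366857704
a_scene_7.30.png
a_side_7.30.png
a_wrist_7.30.png
scene0.png
side0.png
w1.png
w2.png
```

View pics/a_wrist_7.30.png

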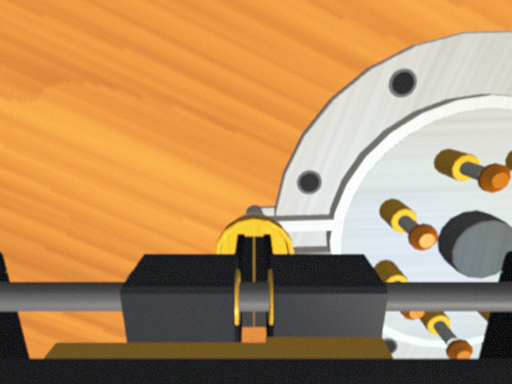

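```bash
cat > tab.py <<'E'
from h import *
C=np.array([.5541,.0505])
def table(n="wrist"):
    c=capture(n); hsv=cv2.cvtColor(c["color"],cv2.COLOR_BGR2HSV)
    m=cv2.inRange(hsv,(5,120,90),(17,255,255)); yy,xx=np.nonzero(m)
    P=np.array([ray(c,(u,v),.089)[:2] for u,v in zip(xx,yy)])-C; r=np.hypot(*P.T); k=(r>.038)&(r<.062)
    m[:]=0; m[yy[k],xx[k]]=255
    N,_,st,ce=cv2.connectedComponentsWithStats(m)
    for i in range(1,N):
        if st[i,4]>15:
            q=ray(c,ce[i],.089)[:2]-C; a=np.degrees(np.arctan2(q[1],q[0]))+83.5
            print(n,ce[i].round(1),st[i,4],"r",np.hypot(*q).round(4),"ang mod45",((a-22.5)%45).round(2))
    return c
if __name__=="__main__":
    s=sense();d=np.array(s["tcp_pos"])[:2]-C;print(s["time_s"],"tcp r",np.hypot(*d),"ang",np.degrees(np.arctan2(d[1],d[0]))+83.5,s["tcp_pos"],s["wrist_force"])
    table(); c=table("side"); cv2.imwrite(f"pics/t_{s['time_s']:.2f}.png",c["color"])
E
python3 tab.py
```

```text
7.6 tcp r 0.12460992236630056 ang 20.021558351257084 [ 0.60974263 -0.06099677  0.06329365] [-1.70902642  5.58174185 17.45774812]
wrist [494.2 177.6] 675 r 0.0496 ang mod45 19.57
wrist [421.6 235.5] 417 r 0.0504 ang mod45 19.59
wrist [413.9 314.1] 149 r 0.0505 ang mod45 24.8
wrist [459.4 350.3] 380 r 0.0499 ang mod45 20.38
side [218.6 190.2] 95 r 0.051 ang mod45 34.39
side [243.9 206.9] 16 r 0.0492 ang mod45 22.19
```

The table is at about 19.8° and the tip at 20.0°, moving together. 25° remain.

```bash
python3 -m creep '[[0.1,4.87,0,0,0,-2.25,0],[0.1,5.41,0,0,0,-2.5,0],[0.1,5.41,0,0,0,-2.5,0],[0.1,5.41,0,0,0,-2.5,0],[0.1,5.41,0,0,0,-2.5,0],[0.1,5.41,0,0,0,-2.5,0],[0.1,5.41,0,0,0,-2.5,0],[0.1,5.41,0,0,0,-2.5,0],[0,0,0,0,0,0,0],[0,0,0,0,0,0,0]]' | head -2; python3 tab.py
```

```text
time_s: 8.95
tcp_pos: [0.6433, -0.0368, 0.0633]
8.95 tcp r 0.12485637650032788 ang 39.107691150425055 [ 0.6433182  -0.03684545  0.06328531] [-5.41081341  7.31036265 17.23431533]
wrist [494.5 179.6] 669 r 0.0495 ang mod45 38.99
wrist [423.1 238.1] 551 r 0.0496 ang mod45 39.41
wrist [413.4 315. ] 182 r 0.0506 ang mod45 43.69
wrist [458.4 351.3] 354 r 0.0497 ang mod45 39.09
side [238.5 190.3] 77 r 0.0524 ang mod45 22.29
side [210.2 193. ] 48 r 0.0545 ang mod45 14.44
side [206.5 206.5] 16 r 0.0517 ang mod45 34.1
```

```bash
python3 -m creep '[[0.1,4.33,0,0,0,-2,0],[0.1,4.33,0,0,0,-2,0],[0.1,4.33,0,0,0,-2,0],[0,0,0,0,0,0,0],[0,0,0,0,0,0,0],[0,0,0,0,0,0,0],[0,0,0,0,0,0,0],[0,0,0,0,0,0,0],[0,0,0,0,0,0,0],[0,0,0,0,0,0,0]]' | head -2; python3 tab.py
```

```text
time_s: 10.3
tcp_pos: [0.6517, -0.0274, 0.0633]
10.3 tcp r 0.12491353779888245 ang 44.89554365659603 [ 0.65171643 -0.0274386   0.06330735] [-6.35449337  5.82356949 19.08604538]
wrist [494.6 180.2] 671 r 0.0495 ang mod45 44.85
wrist [423.1 238.6] 555 r 0.0496 ang mod45 0.3
wrist [413.1 315.1] 196 r 0.0507 ang mod45 4.33
wrist [458.  351.4] 337 r 0.0496 ang mod45 44.67
side [236.  189.9] 94 r 0.0514 ang mod45 29.45
side [210.7 192.2] 26 r 0.0559 ang mod45 11.12
side [206.7 207.6] 19 r 0.053 ang mod45 38.98
```

The table is at 45.0° within 0.3°, with no tangential load. I'll lift straight up.

```bash
python3 -m creep '[[0,0,-2,0,0,0,0],[0,0,-2,0,0,0,0],[0,0,-3,0,0,0,0],[0,0,-3,0,0,0,0],[0,0,-3,0,0,0,0],[0,0,-4,0,0,0,0],[0,0,-6,0,0,0,0],[0,0,-10,0,0,0,0],[0,0,-20,0,0,0,0],[0,0,-30,0,0,0,0]]'; python3 -m creep '[[0,0,-30,0,0,0,0],[0,0,-30,0,0,0,0],[0,-10,-30,0,0,0,0],[0,-10,-30,0,0,0,0],[0,0,-20,0,0,0,0],[0,0,0,0,0,0,0],[0,0,0,0,0,0,0],[0,0,0,0,0,0,0],[0,0,0,0,0,0,0],[0,0,0,0,0,0,0]]'; python3 tab.py
python3 - <<'E'
from h import *
w=capture("wrist")["color"];s=capture("side");c=capture("scene")
def crop(c):
    u,v=proj(c,[.6,.02,.06]).astype(int);return cv2.resize(c["color"][v-60:v+60,u-60:u+60],(300,300),interpolation=cv2.INTER_CUBIC)
cv2.imwrite("pics/fin.png",np.hstack([cv2.resize(crop(s),(400,400)),cv2.resize(crop(c),(400,400))]))
cv2.imwrite("pics/finw.png",w)
for n,cc in (("side",s),("scene",c)):
    print(n,"plunger px if up",proj(cc,[.6511,-.0267,.077]),"if down",proj(cc,[.6511,-.0267,.067]),[ (r["p"],r["xy"]) for r in find_in(n,"plunger_top")[:2]])
Z=dict(canister=.078,loupe=.011,spare_dop=.04)
for n,cc in (("side",s),("scene",c)):
    for k,z in Z.items():
        for r in find_in(n,k)[:1]: print(n,k,r["p"],np.round(r["xy"]))
E
```

```text
time_s: 11.65
tcp_pos: [0.6493, -0.0293, 0.1415]
ee_rot: [[-0.768, 0.641, -0.003], [0.641, 0.768, -0.0], [0.002, -0.002, -1.0]]
wrist_force: [0.6, -0.1, 0.6]
gripper_width: 0.004
time_s: 12.9
tcp_pos: [0.6373, -0.0443, 0.2813]
ee_rot: [[-0.768, 0.64, -0.001], [0.64, 0.768, -0.0], [0.001, -0.001, -1.0]]
wrist_force: [0.0, -0.2, 0.4]
gripper_width: 0.005
12.9 tcp r 0.12608499346687715 ang 34.76820152503926 [ 0.63726372 -0.0442693   0.28125741] [ 0.01228523 -0.22289546  0.44814834]
wrist [348.3 149.9] 87 r 0.0499 ang mod45 44.6
wrist [383.  149.6] 89 r 0.0496 ang mod45 44.68
wrist [404.9 173.2] 85 r 0.0499 ang mod45 44.3
wrist [322.4 174.4] 79 r 0.05 ang mod45 44.74
wrist [400.5 205.4] 68 r 0.0497 ang mod45 44.26
wrist [320.7 206.6] 71 r 0.0502 ang mod45 44.62
wrist [374.8 227.3] 64 r 0.0498 ang mod45 44.19
wrist [342.6 227.9] 65 r 0.0501 ang mod45 44.46
side [236.1 189.9] 94 r 0.0513 ang mod45 29.19
side [210.9 192. ] 28 r 0.0561 ang mod45 10.43
side [244.9 202. ] 17 r 0.0444 ang mod45 1.37
side [206.6 207.8] 20 r 0.0534 ang mod45 39.32
side plunger px if up [217.74729372 178.19809946] if down [217.95552949 181.39075279] [(0.49, [218.0, 180.1])]
scene plunger px if up [285.42069895 211.25841649] if down [285.29770329 213.84034719] []
side canister 0.94 [355. 158.]
side loupe 0.65 [172. 328.]
side spare_dop 0.76 [111. 280.]
scene canister 0.68 [130. 250.]
scene loupe 0.41 [316. 145.]
scene spare_dop 0.58 [357. 168.]
```

View pics/fin.png

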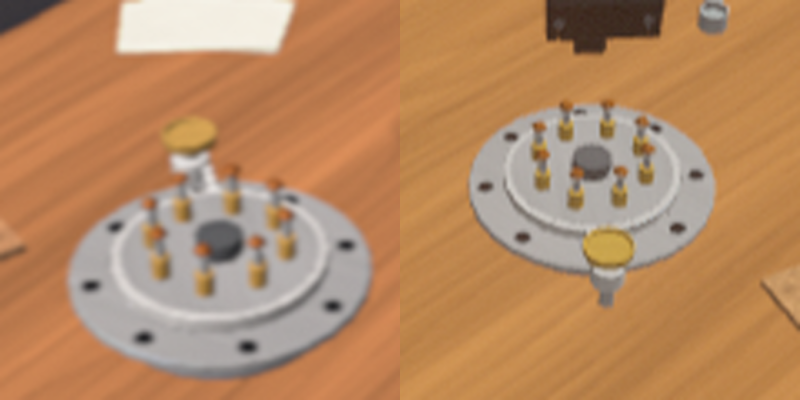

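View pics/finw.png

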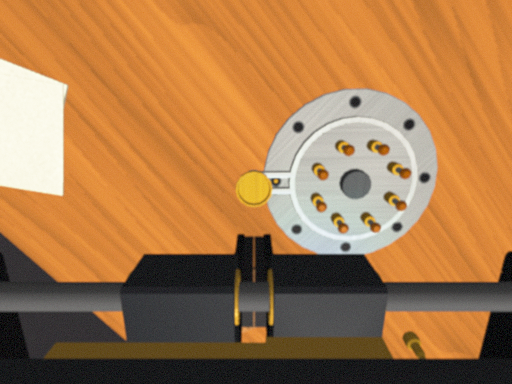

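Table at 44.5° by eight stones. Next I check the dish height (up or only at 10 mm) by colour centroid, using the start pictures as the reference.

```bash
python3 - <<'E'
from h import *
P0=[.5682,-.0727];P1=[.6511,-.0267]
for n in ["side","scene"]:
    c=capture(n)
    for lab,im,P in (("start",cv2.imread(f"pics/{n}0.png"),P0),("now",c["color"],P1)):
        q=proj(c,[*P,.078]);dn=proj(c,[*P,.068]);u,v=q.astype(int)
        hsv=cv2.cvtColor(im,cv2.COLOR_BGR2HSV);m=cv2.inRange(hsv,(18,110,90),(35,255,255));k=np.zeros_like(m);k[v-12:v+13,u-14:u+15]=1;m*=k
        N,_,st,ce=cv2.connectedComponentsWithStats(m);i=1+st[1:,4].argmax()
        print(n,lab,"seen",ce[i].round(1),st[i],"minus up-pred",(ce[i]-q).round(2),"10mm down would add",(dn-q).round(2))
E
sed -i 's/dummy//' h.py
```

```text
side start seen [252.5 180.9] [246 176  14  11 117] minus up-pred [-0.87  0.47] 10mm down would add [0.05 3.21]
side now seen [217.3 178.4] [210 174  15  10 115] minus up-pred [-0.47  0.54] 10mm down would add [0.21 3.2 ]
scene start seen [252.7 204.7] [246 199  15  12 139] minus up-pred [0.01 0.87] 10mm down would add [0.06 2.58]
scene now seen [285.1 211.9] [278 206  15  12 144] minus up-pred [-0.36  0.93] 10mm down would add [-0.12  2.58]
```

The residuals match the start within 0.1 px, where a plunger held at 10 mm would shift them about 3 px. So it is fully up and locked.

```bash
python3 -c "from station import finish_job; print(finish_job())"
```

```text
the job is handed in; nothing more can be done
None
```

The table is indexed one hole counter-clockwise and the job is handed in, at about 13 s of the 35 s allowed. I pressed the plunger to its stop with the shut fingertips, at about 17 N. I pushed it round the 124 mm circle to 45° and lifted straight off.

**Last checks**
- **Table angle:** the eight stones measured 44.2–44.7°. That fits 45° within measuring error, since my yaw estimate is only good to about half a degree.
- **Plunger:** the dish height matches the starting pictures within 0.1 px in both fixed cameras. Stuck at 10 mm it would have been about 3 px lower, so it is fully up and locked.
- **Hand:** it is about 0.28 m above the bench, clear of everything, with wrist force near zero.
- **Loose things:** the side camera shows the canister, loupe and dop within the networks' few-pixel scatter of where they started. In the scene camera the canister and dop agree too. The loupe was not found there at the start, so it has nothing to compare.

**What disagreed**
- The side camera's stone readings during the turn were inconsistent, because the detections were small and poor. I did not use them.
- The scene camera's network missed the plunger in the last picture, though the colour check found it there.

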